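Click shut the terminal covers of two controllers

ROBOT

A 7-joint arm with a two-finger parallel gripper is mounted at the origin on the work surface. World frame = base frame: x ahead of the robot, y to its left, z up, the work surface at z = 0. Lengths are in mm, angles in rad, forces in N, time in s.
With the tool pointing down it reaches from about 425 to 1025 mm from the base axis. Payload 9.4 kg.
Tool frame: the origin (TCP) lies midway between the tips of the shut fingers; the grasp point (between the pads) lies 19 mm behind it; z points along the fingers, y is the line along which they close (so a half turn about z gives the same grasp; the last joint's range is limited). The gripper opens to 93 mm and grips with 3 to 60 N. Pads are 15 mm wide; open, the fingers measure 128 mm over their backs; the gripper's body (75 mm by 188 mm) begins 65 mm behind the grasp point.
Start: joints at [-1.346, 0.599, -0.003, 1.599, 0.002, 0.943, -0.08], TCP at [215.503, 692.23, 218.618] pointing down, gripper open.
Joint ranges: [-2.57, 2.57], [-0.35, 1.97], [-1.29, 1.29], [0.11, 2.56], [-1.05, 4.19], [0.11, 1.86], [-2.63, 2.63]. Speed limits (rad/s): [2.22, 2.22, 3.01, 3.01, 3.14, 3.14, 3.14].

INTERFACE

Orientations are given as a unit quaternion [x, y, z, w].
In Python, from workcell import robot gives the robot as it stands.
- The arm moves only by the shell command python3 -m inch 'ROWS' [FORCE]. ROWS is a JSON object of lists of equal length, an entry for each row: "slide": the shift along the tool's x, y, z in mm, a list of three; "roll": the turn about the tool's z in degrees; "claw": the finger opening in mm, from 0 to 93. A call has 1 to 20 rows; each row shifts and turns the commanded pose from where the row before left it, along the tool's axes as they then stand; what a row does not reach is not made up. A row lasts 1/12 s, in which the tool goes at most 41.7 mm and 7.16 degrees, less where a joint would pass 70% of its speed; a pose out of reach is approached as far as the arm can. A call is refused whole if a number of a shift passes 41.7 or a number of a turn 7.16, either way. A call with a gripper value outside its range is refused whole. The fingers move at their own pace and stop on an object; FORCE is the grip in N (left out, the last holds). Time passes only in rows, so rows that do not move let the fingers close. It gives the time, the measured TCP pose, the force, the opening and the grip force at its end, in the units of the state.
- robot.get_obs(): the state, without advancing time (a new reading comes with each control period).
- robot.get_image(name): name is "scene" or "top" or "wrist"; returns the picture (420x560x3 uint8, red, green, blue); there is no depth.
- robot.camera_info(name): a dict with "intrinsics" (3x3 intrinsics, pixels), "k1" (the pictures are not rectified: a ray, as slopes to the right and down, at radius r is drawn at 1 + k1 r^2 times it, then the intrinsics apply), "eye" and "orientation" of the camera in the world. Camera axes: x right, y up, looking along -z (the intrinsics and any distortion apply to the point x, -y, -z); pixel columns grow to the right and rows downward; lengths in mm; the calibration is good to about 2 mm. A picture is of the moment at which its call begins: read the wrist's pose just before it. camera_info takes no time and is no camera call; for the wrist camera it gives the pose at the moment of the call.
- robot.hand_in(): hands the job in; it is judged then, once.
The state is a dict: "time": time; "q": joint angles; "joint_vel": joint speeds; "tau": joint torques, N m; "position": TCP position; "eef_rot": TCP orientation; "contact_force": force on the tool from outside, world axes, zero at the start; "ft_torque": the same for the moment, N m; "finger_gap": opening from 0.0 (shut) to 1.0 (fully open); "finger_force": force on a finger pad.
Only numpy, scipy, OpenCV 4.12 (cv2) and the standard library are available. Lean on these libraries where they do the work, as an engineer would, in place of code of your own. Each camera call takes 0.05 s, during which the arm holds its last target. There are 200 camera calls.

TASK

Close the hinged terminal covers of both controller housings, the one under the lamp bar and the one standing free: press each cover down until its catch clicks and holds it flat shut by itself, without pressing so hard that it cracks. Leave the other things on the bench where they are.

Things in the scene. Friction and masses are not known exactly. Their poses are not given: they have to be found in the camera images.
- housing_a: Fixed nest of the housing under the lamp bar: steel plate 10 mm thick, x -123 to 65, 240 wide. Frame (mm): origin on the bench, z up, x from the cover's hinge to its free edge, y along the hinge. On it stands an aluminium controller housing jacked up by an amount L of 0 to 10, set by hand and not reported: see it or feel for it. Rim and hinge at z 80+L, hinge line at x -35, y 0.
- housing_b: Fixed nest of the other, equal housing, nothing over it: steel plate 10 mm thick, x -123 to 65, 120 wide. Frame (mm): origin on the bench, z up, x from the cover's hinge to its free edge, y along the hinge. On it stands an aluminium controller housing jacked up by an amount L of 0 to 10, set by hand and not reported: see it or feel for it. Rim and hinge at z 80+L, hinge line at x -35, y 0.
- cover_a (a joint): Angle of housing_a's grey plastic cover, rad: 0 flat shut, grows as the free edge rises, stop at 1.5. Starts half open, 0.35 to 0.68; a stiff hinge (0.04 N m) holds it. Plate 80 (from hinge) x 76 x 4; shut, its top is at z 84+L. A pin and a ball catch stop it at about 0.18; pushed through (see its press point) it snaps to the hard rim and stays under 0.04.
- cover_b (a joint): Angle of housing_b's grey plastic cover, rad: 0 flat shut, grows as the free edge rises, stop at 1.5. Starts almost upright, 1.15 to 1.42; a stiff hinge (0.04 N m) holds it. Plate 80 (from hinge) x 76 x 4; shut, its top is at z 84+L. A pin and a ball catch stop it at about 0.18; pushed through (see its press point) it snaps to the hard rim and stays under 0.04.
- press_a (a point): Where to press cover_a: 40 from its hinge, mid width, on its outer face when shut with L = 0 (x 5, y 0, z 84 of the nest; this point does not move). Getting through the catch takes 0.5 to 0.65 N m, about 15 N here, far more near the hinge. Let go too soon, it springs up to 0.15 or more. Cover and housing crack if the robot presses over 45 N.
- press_b (a point): Where to press cover_b: 40 from its hinge, mid width, on its outer face when shut with L = 0 (x 5, y 0, z 84 of the nest; this point does not move). Getting through the catch takes 0.5 to 0.65 N m, about 15 N here, far more near the hinge. Let go too soon, it springs up to 0.15 or more. Cover and housing crack if the robot presses over 45 N.
- fins_a (a point): Middle of the top of housing_a's cooling fins when L = 0: x -68, y 0, z 98 of the nest; they fill x -94 to -42, 80 wide, behind the hinge, and rise with L. 
- fins_b (a point): Middle of the top of housing_b's cooling fins when L = 0: x -68, y 0, z 98 of the nest; they fill x -94 to -42, 80 wide, behind the hinge, and rise with L. Cover_b, almost upright, must first be pushed over from this side.
- lamp_bar (a point): Middle of the underside of the fixed bar over housing_a, at x 12, y 0, z 152 of it. Bar x -3 to 27, z 152 to 192 (lamp strip to 198), 230 long in y; posts 30 x 20 at y -105 and 105. It bars an upright gripper from the cover: come from the fin side (away from the robot), tool leaning 20 to 50 degrees, fingertips ahead to +x.
- spray_can: bystander: grey can, 54 across, 130 tall, origin at the centre of its underside
- bearing: bystander: steel bearing ring, 52 across, 16 high, origin at the centre of its underside
- driver: bystander: screwdriver lying on the bench, about 200 long, origin under its middle
- parts_bin: bystander: blue open bin 140 x 100 x 60, origin at the centre of its underside
There are look-alikes about, which are no part of the job. Leave any green or turquoise look-alike of the housing_b alone.

How it is judged:
By the outcome, as a careful person would: the job done as asked, in the order asked, and still so for the second after the job is handed in, with the robot touching nothing.
It also fails if it takes over 67 s, if anything falls off the work surface, if the arm or the gripper's body presses on something with over 40 N, if the wrist force passes 120 N, or if a joint passes its speed limit or range.

## Working session

There is one attempt and no reset: what is moved stays moved. The work goes in short steps, Python scripts to look and compute and a shell command to move; the robot and the scene stay as the last step left them, time stands still between calls to the robot, and variables do not carry over. Pictures are saved under pics/ and viewed, at most 10 in all, crops included, and the job is handed in when it is done.

```bash
mkdir -p pics; ls; python3 - <<'E'
from workcell import robot
import cv2,json
for n in ["scene","top"]:
    im=robot.get_image(n); cv2.imwrite(f"pics/{n}0.png",im[:,:,::-1])
    print(n,robot.camera_info(n))
print(robot.get_obs())
E
```

```text
pics
scene {'intrinsics': array([[531.93428932,   0.        , 272.77556965],
       [  0.        , 531.93428932, 208.79925134],
       [  0.        ,   0.        ,   1.        ]]), 'k1': 0.03682093033890833, 'eye': array([1034.11150159, -735.6896192 , 1338.72392145]), 'orientation': array([0.2938609 , 0.08782655, 0.27069315, 0.91250068])}
top {'intrinsics': array([[460.77509197,   0.        , 278.13307026],
       [  0.        , 460.77509197, 211.33262874],
       [  0.        ,   0.        ,   1.        ]]), 'k1': -0.10084960188005584, 'eye': array([ 368.32833246,    2.81225037, 1301.11348551]), 'orientation': array([-0.05885815,  0.05640422,  0.71391294, -0.69547293])}
{'time': 0.1, 'q': array([-1.34570407,  0.60006072, -0.00254324,  1.60002338,  0.00183608,
        0.94288673, -0.07981171]), 'joint_vel': array([ 3.40479264e-04, -4.49256160e-05, -3.53123637e-04, -6.91901147e-04,
       -1.85584306e-04,  9.22831974e-04,  4.21025805e-04]), 'tau': array([ 5.31710044e-03, -7.66556311e+01,  1.50221743e+00, -2.52937514e+01,
       -5.22854284e-02,  1.34699044e-02,  5.89713204e-05]), 'position': array([215.39044979, 691.82740454, 217.84452412]), 'eef_rot': array([ 1.50290562e-01,  9.88641630e-01, -6.87937431e-04, -2.47834895e-05]), 'contact_force': array([0.83996198, 0.65943969, 0.4511794 ]), 'ft_torque': array([-0.0193309 , -0.02458286,  0.00837761]), 'finger_force': 0.0, 'finger_gap': 0.9977077111417891}
```

View pics/scene0.png

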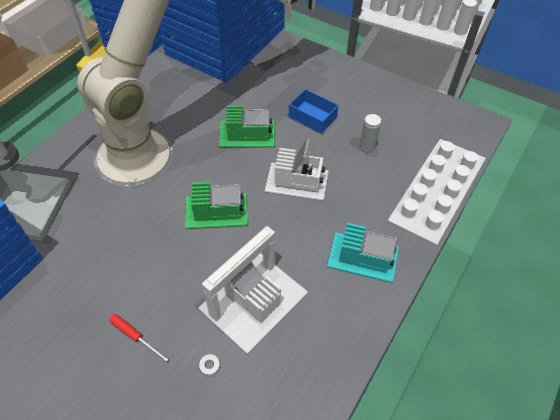

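View pics/top0.png

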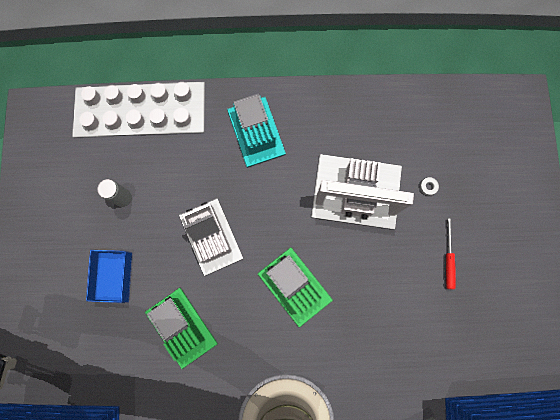

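The scene view shows housing A under the lamp bar at (250,285), with its fins at (262,292). Housing B is white, with its cover upright, at (298,170). In the top view A is at (360,190), with fins at (363,170) on the far side, and B is at (210,237), with fins at (210,247) and its cover at (203,225).

Candidates for B in the top view:
- white (210,237)
- turquoise (257,130)
- green (296,287)
- green (180,328)

I choose the white one. For A, the only one under a bar is at (360,190). I'll check both in close crops.

```bash
cat > h.py <<'E'
import numpy as np, cv2
from scipy.spatial.transform import Rotation as R
from workcell import robot
def cast(ci,px,z):
    px=np.atleast_2d(np.array(px,float)); K=ci['intrinsics']
    d=np.c_[(px[:,0]-K[0,2])/K[0,0],(px[:,1]-K[1,2])/K[1,1]]; u=d.copy()
    for _ in range(20): u=d/(1+ci['k1']*(u**2).sum(1,keepdims=True))
    w=R.from_quat(ci['orientation']).apply(np.c_[u[:,0],-u[:,1],-np.ones(len(u))])
    return ci['eye']+w*((z-ci['eye'][2])/w[:,2])[:,None]
def proj(ci,P):
    c=R.from_quat(ci['orientation']).inv().apply(np.atleast_2d(P)-ci['eye'])
    u=np.c_[c[:,0],-c[:,1]]/-c[:,2:]; u=u*(1+ci['k1']*(u**2).sum(1,keepdims=True))
    K=ci['intrinsics']; return u*K[0,0]+[K[0,2],K[1,2]]
def nest(o,yaw,P):
    P=np.atleast_2d(P).astype(float); return R.from_euler('z',yaw).apply(P)+[o[0],o[1],0]
E
python3 - <<'E'
import cv2,numpy as np
t=cv2.imread('pics/top0.png');s=cv2.imread('pics/scene0.png')
def c(im,x,y,w=100,h=75): return cv2.resize(im[y:y+h,x:x+w],(400,300),interpolation=cv2.INTER_CUBIC)
cv2.imwrite('pics/crop1.png',np.vstack([np.hstack([c(t,310,152,108,81),c(t,160,195)]),np.hstack([c(s,195,225,120,90+30),c(s,250,135)])]))
from h import *
ci=robot.camera_info('top')
g=t.min(2)
for n,(x,y,w,h) in {'a':(305,145,115,95),'b':(165,190,90,95)}.items():
    sub=t[y:y+h,x:x+w].astype(int); m=((sub.min(2)>150)&(sub.max(2)-sub.min(2)<30)).astype(np.uint8)
    k,_=cv2.findContours(m,cv2.RETR_EXTERNAL,cv2.CHAIN_APPROX_NONE); k=max(k,key=cv2.contourArea)
    ap=cv2.approxPolyDP(k,3,True)[:,0]+[x,y]
    print(n,cv2.contourArea(k),ap.tolist()); print(cast(ci,ap,10).round().tolist())
    r=cv2.boxPoints(cv2.minAreaRect(k))+[x,y]; print('rect',r.round().tolist(),cast(ci,r,10).round().tolist())
E
```

```text
a 4024.0 [[320, 154], [311, 216], [394, 228], [396, 215], [388, 216], [388, 204], [377, 203], [388, 205], [371, 211], [345, 207], [388, 215], [369, 216], [360, 223], [353, 217], [340, 220], [331, 211], [339, 211], [341, 202], [333, 196], [325, 197], [323, 209], [316, 209], [314, 201], [320, 183], [322, 191], [412, 203], [413, 193], [398, 190], [401, 166]]
[[746.0, -121.0, 10.0], [565.0, -88.0, 10.0], [524.0, -323.0, 10.0], [561.0, -331.0, 10.0], [559.0, -308.0, 10.0], [594.0, -310.0, 10.0], [598.0, -279.0, 10.0], [591.0, -310.0, 10.0], [575.0, -260.0, 10.0], [588.0, -186.0, 10.0], [562.0, -308.0, 10.0], [561.0, -253.0, 10.0], [541.0, -227.0, 10.0], [559.0, -208.0, 10.0], [551.0, -170.0, 10.0], [578.0, -146.0, 10.0], [577.0, -168.0, 10.0], [603.0, -175.0, 10.0], [621.0, -153.0, 10.0], [619.0, -130.0, 10.0], [584.0, -123.0, 10.0], [585.0, -103.0, 10.0], [608.0, -98.0, 10.0], [660.0, -118.0, 10.0], [637.0, -122.0, 10.0], [595.0, -380.0, 10.0], [624.0, -385.0, 10.0], [634.0, -342.0, 10.0], [705.0, -356.0, 10.0]]
rect [[311.0, 217.0], [320.0, 153.0], [418.0, 167.0], [408.0, 231.0]] [[563.
[... 201 characters left out ...]
], [210, 214], [218, 225], [218, 235], [203, 238], [201, 243], [198, 240], [196, 246], [187, 234], [204, 275], [242, 258]]
[[621.0, 178.0, 10.0], [578.0, 288.0, 10.0], [551.0, 262.0, 10.0], [577.0, 270.0, 10.0], [605.0, 204.0, 10.0], [575.0, 196.0, 10.0], [587.0, 210.0, 10.0], [566.0, 262.0, 10.0], [554.0, 256.0, 10.0], [578.0, 199.0, 10.0], [546.0, 176.0, 10.0], [518.0, 176.0, 10.0], [510.0, 219.0, 10.0], [496.0, 224.0, 10.0], [505.0, 233.0, 10.0], [488.0, 239.0, 10.0], [523.0, 264.0, 10.0], [406.0, 216.0, 10.0], [451.0, 109.0, 10.0]]
rect [[178.0, 215.0], [217.0, 198.0], [243.0, 259.0], [204.0, 275.0]] [[579.0, 291.0, 10.0], [624.0, 178.0, 10.0], [450.0, 106.0, 10.0], [405.0, 217.0, 10.0]]
```

View pics/crop1.png

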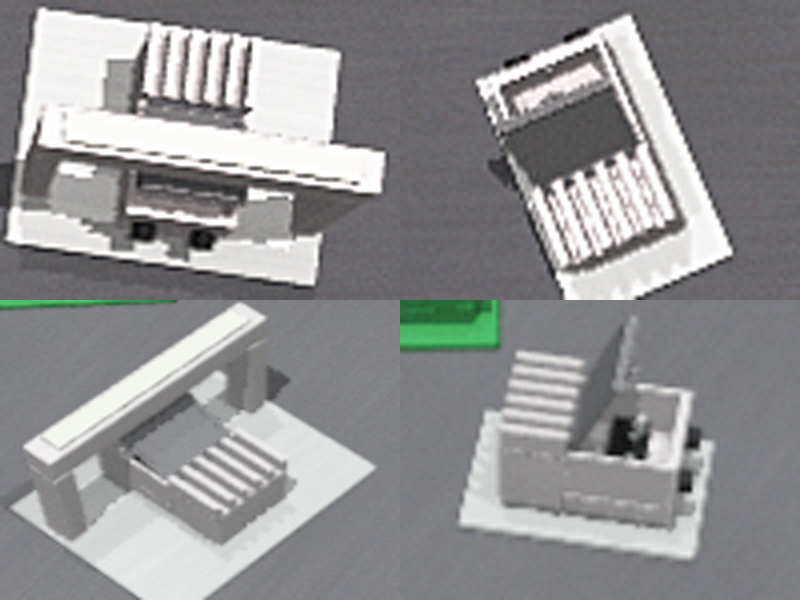

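The crops confirm both choices. A sits under the bar, its cover half open and its fins on the side away from the robot. B is the white housing with its cover nearly upright, and its fins face the robot.

Plate corners cast at z = 10 come out at 238x184 for A (given 240x188) and 118x187 for B (given 120x188), so the poses hold:

| Nest | Origin (mm) | Yaw |
|---|---|---|
| A | (606, -217) | 170° |
| B | (541, 209) | 22° |

I'll do B first, with the tool upright. First move: shut the fingers, roll to B's hinge line and go over B's fin side.

```bash
cat >> h.py <<'E'
NA=((606.5,-217),np.radians(170)); NB=((540.9,208.7),np.radians(22.2))
def rep(N=None,goal=None):
    o=robot.get_obs(); Rt=R.from_quat(o['eef_rot']); p=o['position']
    print('t',round(o['time'],2),'p',p.round(1),'z',Rt.apply([0,0,1]).round(3),'y',Rt.apply([0,1,0]).round(3),'F',o['contact_force'].round(1),'gap',round(o['finger_gap'],2),'q',o['q'].round(2))
    if N is not None:
        Rn=R.from_euler('z',N[1]); pn=Rn.inv().apply(p-[*N[0],0]); print('nest p',pn.round(1),'tool z in nest',Rn.inv().apply(Rt.apply([0,0,1])).round(3),'tool y in nest',Rn.inv().apply(Rt.apply([0,1,0])).round(3),'F nest',Rn.inv().apply(o['contact_force']).round(1))
        if goal is not None: print('shift in tool axes',Rt.inv().apply(Rn.apply(np.array(goal)-pn)).round(1))
E
python3 -m inch '{"slide":[[0,0,0],[0,0,0],[0,0,0],[0,0,0],[0,0,0],[0,0,0],[-4,-36,0],[-4,-36,0],[-4,-36,0],[-4,-36,0],[-4,-36,0],[-4,-36,0],[-4,-36,0],[-4,-36,0]],"roll":[-6.6,-6.6,-6.6,-6.6,-6.6,-6.6,0,0,0,0,0,0,0,0],"claw":[0,0,0,0,0,0,0,0,0,0,0,0,0,0]}' 20
python3 -c "
from h import *
rep(NB,[-62,0,220])"
```

```text
time: 1.27
position: [354.9, 436.1, 218.4]
eef_rot: [-0.193, 0.981, -0.0, -0.0]
contact_force: [-0.1, 0.5, 0.1]
finger_gap: 0.046
finger_force: 0.0
t 1.27 p [354.9 436.1 218.4] z [-0. -0. -1.] y [-0.38   0.925 -0.   ] F [-0.1  0.5  0.1] gap 0.05 q [-0.84  0.41 -0.21  1.97  0.12  0.77  0.85]
nest p [-86.3 280.8 218.4] tool z in nest [-0. -0. -1.] tool y in nest [-0.002  1.    -0.   ] F nest [0.1 0.5 0.1]
shift in tool axes [ -23.7 -280.9   -1.5]
```

```bash
python3 -m inch '{"slide":[[-3,-35,0],[-3,-35,0],[-3,-35,0],[-3,-35,0],[-3,-35,0],[-3,-35,0],[-3,-35,0],[-3,-35,0],[0,0,0],[0,0,0]],"roll":[0,0,0,0,0,0,0,0,0,0],"claw":[0,0,0,0,0,0,0,0,0,0]}'
python3 - <<'E'
from h import *
rep(NB,[-56,0,130])
ci=robot.camera_info('wrist'); im=robot.get_image('wrist')[:,:,::-1].copy()
for L,c in ((0,(0,0,255)),(10,(0,255,0))):
    P=nest(*NB,[[-94,-40,98+L],[-94,40,98+L],[-42,40,98+L],[-42,-40,98+L],[45,-38,80+L],[45,38,80+L]])
    for u in proj(ci,P): cv2.circle(im,tuple(int(v) for v in u),3,c,-1)
cv2.imwrite('pics/w1.png',im)
E
```

```text
time: 2.1
position: [483.6, 185.9, 218.4]
eef_rot: [-0.191, 0.982, -0.0, -0.0]
contact_force: [-0.7, -0.8, -0.0]
finger_gap: 0.007
finger_force: 0.0
t 2.1 p [483.6 185.9 218.4] z [-0.    -0.001 -1.   ] y [-0.375  0.927 -0.001] F [-0.7 -0.8 -0. ] gap 0.01 q [-0.35  0.36 -0.17  2.06  0.09  0.73  1.38]
nest p [-61.7   0.5 218.4] tool z in nest [-0.    -0.001 -1.   ] tool y in nest [ 0.003  1.    -0.001] F nest [-1.  -0.4 -0. ]
shift in tool axes [-5.7 -0.4 88.4]
```

View pics/w1.png

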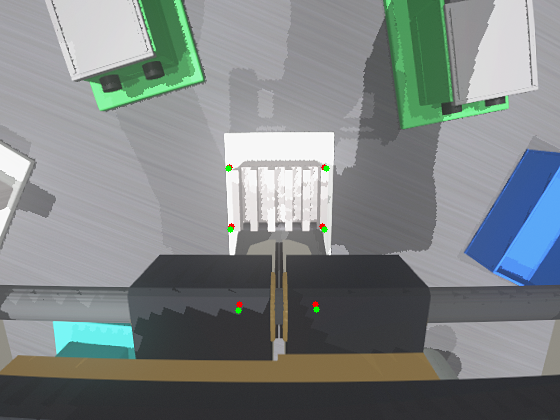

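The wrist view shows B's fins at columns 240–318, rows 168–230. They sit on the predicted dots, so B's pose is good to about 2 mm. I'll go down beside the cover and push it over.

```bash
python3 -m inch '{"slide":[[-2,0,22],[-2,0,22],[-2,0,22],[0,0,22],[-7,0,0],[-7,0,0],[-7,0,0],[-7,0,0],[-7,0,0],[-7,0,0],[-7,0,0],[-5,0,7],[-5,0,7],[-5,0,6]],"roll":[0,0,0,0,0,0,0,0,0,0,0,0,0,0],"claw":[0,0,0,0,0,0,0,0,0,0,0,0,0,0]}'
python3 -c "
from h import *
rep(NB,[10,0,105])"
```

```text
time: 3.32
position: [548.2, 214.7, 109.9]
eef_rot: [-0.193, 0.981, 0.0, 0.0]
contact_force: [-0.9, 0.3, -0.6]
finger_gap: 0.003
finger_force: 0.5
t 3.32 p [548.2 214.7 109.9] z [ 0.  0. -1.] y [-0.379  0.925  0.   ] F [-0.9  0.3 -0.6] gap 0.0 q [-0.37  0.58 -0.14  2.    0.14  0.57  1.35]
nest p [  9.    2.8 109.9] tool z in nest [ 0.  0. -1.] tool y in nest [-0.002  1.     0.   ] F nest [-0.7  0.6 -0.6]
shift in tool axes [-1.  -2.8  4.9]
```

```bash
python3 -m inch '{"slide":[[-1,-1,3],[0,-1,2],[0,0,1],[0,0,0]],"roll":[0,0,0,0],"claw":[0,0,0,0]}' | grep -E "pos|contact"; for i in 1; do python3 -m inch '{"slide":[[0,0,1],[0,0,0]],"roll":[0,0],"claw":[0,0]}' | grep -E "pos|contact"; done
python3 -m inch '{"slide":[[0,0,1],[0,0,0]],"roll":[0,0],"claw":[0,0]}' | grep -E "pos|contact"
python3 -m inch '{"slide":[[0,0,1],[0,0,0]],"roll":[0,0],"claw":[0,0]}' | grep -E "pos|contact"
```

```text
position: [549.1, 212.8, 104.3]
contact_force: [0.5, 0.3, 0.4]
position: [549.3, 213.0, 103.7]
contact_force: [-0.1, -0.2, 0.2]
position: [549.5, 213.1, 102.8]
contact_force: [-0.5, -1.0, 1.3]
position: [549.6, 213.1, 102.1]
contact_force: [-1.2, -0.8, 6.0]
```

```bash
python3 -m inch '{"slide":[[0,0,1],[0,0,0]],"roll":[0,0],"claw":[0,0]}' | grep -E "pos|contact"
python3 -m inch '{"slide":[[0,0,1],[0,0,0]],"roll":[0,0],"claw":[0,0]}' | grep -E "pos|contact"
python3 -m inch '{"slide":[[0,0,1],[0,0,0]],"roll":[0,0],"claw":[0,0]}' | grep -E "pos|contact"
```

```text
position: [549.8, 213.2, 101.5]
contact_force: [-0.3, -1.2, 8.8]
position: [549.9, 213.3, 100.3]
contact_force: [0.2, 0.5, 1.4]
position: [550.0, 213.4, 99.0]
contact_force: [1.2, 0.5, 1.2]
```

```bash
python3 -m inch '{"slide":[[0,0,1],[0,0,0],[0,0,1],[0,0,0]],"roll":[0,0,0,0],"claw":[0,0,0,0]}' | grep -E "pos|contact"
python3 -m inch '{"slide":[[0,0,1],[0,0,0],[0,0,1],[0,0,0]],"roll":[0,0,0,0],"claw":[0,0,0,0]}' | grep -E "pos|contact"
python3 -m inch '{"slide":[[0,0,1],[0,0,0]],"roll":[0,0],"claw":[0,0]}' | grep -E "pos|contact"
```

```text
position: [549.1, 213.1, 96.3]
contact_force: [-0.2, 0.1, 0.5]
position: [548.9, 212.9, 94.3]
contact_force: [0.4, -0.3, 0.6]
position: [549.0, 213.0, 93.6]
contact_force: [-0.5, 0.0, 3.1]
```

```bash
for i in 1; do python3 -m inch '{"slide":[[0,0,1],[0,0,0]],"roll":[0,0],"claw":[0,0]}' | grep -E "pos|contact"; done
python3 -m inch '{"slide":[[0,0,1],[0,0,0]],"roll":[0,0],"claw":[0,0]}' | grep -E "pos|contact"
```

```text
position: [549.0, 213.0, 93.3]
contact_force: [-3.6, -1.6, 10.9]
position: [549.1, 213.0, 93.1]
contact_force: [-6.0, -2.0, 20.8]
```

```bash
python3 -m inch '{"slide":[[0,0,1],[0,0,0]],"roll":[0,0],"claw":[0,0]}' | grep -E "pos|contact"
```

```text
position: [549.1, 213.0, 92.9]
contact_force: [-9.1, -2.8, 30.1]
```

B snapped through and sits on the rim at 30 N, with its top at about 93, so L is about 9. I'll back off, check it in an image, and look at the interface's usage text.

```bash
python3 -m inch '{"slide":[[0,0,-10],[0,0,-20],[0,0,-30],[0,0,-30],[6,0,-30],[20,0,0],[20,0,0],[20,0,0],[0,0,0]],"roll":[0,0,0,0,0,0,0,0,0],"claw":[0,0,0,0,0,0,0,0,0]}' | grep -E "time|pos|contact"
python3 - <<'E'
from h import *
rep(NB)
s=robot.get_image('scene')[:,:,::-1]; t=robot.get_image('top')[:,:,::-1]
c=lambda im,x,y:cv2.resize(im[y:y+75,x:x+100],(400,300),interpolation=cv2.INTER_CUBIC)
cv2.imwrite('pics/b2.png',np.hstack([c(s,250,135),c(s,205,245)]))
E
python3 -m inch --help; python3 -m inch | head
```

```text
time: 6.73
position: [484.9, 186.3, 210.7]
contact_force: [-0.4, -0.2, -0.4]
t 6.73 p [484.9 186.3 210.7] z [-0.002 -0.002 -1.   ] y [-0.38   0.925 -0.001] F [-0.4 -0.2 -0.4] gap 0.01 q [-0.34  0.37 -0.18  2.07  0.1   0.72  1.38]
nest p [-60.3   0.4 210.7] tool z in nest [-0.002 -0.001 -1.   ] tool y in nest [-0.002  1.    -0.001] F nest [-0.5 -0.  -0.4]invalid input: not JSON, or not a number
invalid input
```

View pics/b2.png

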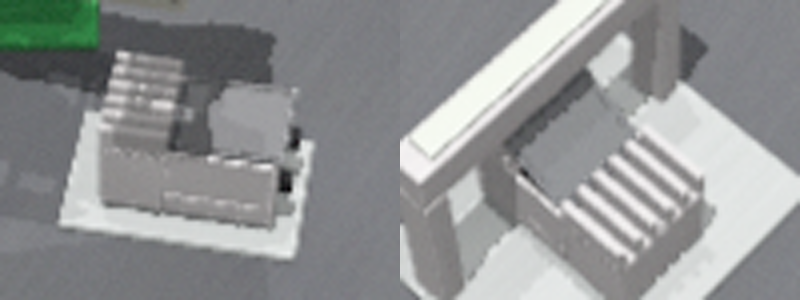

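B's cover is now flat (left panel, around (255,115)). A's cover is still half open (right panel). The rows hold no tilt command, so I'll see how the arm behaves when sent past its inner reach, away from all objects. It may lean the fingertips toward the robot, which is the lean A needs.

```bash
python3 -m inch '{"slide":[[25,0,0],[25,0,0],[25,0,0],[25,0,0],[25,0,0],[25,0,0]],"roll":[0,0,0,0,0,0],"claw":[0,0,0,0,0,0]}' | grep -E "time|contact"
python3 -c "
from h import *
rep(NB)"
python3 -m inch '{"slide":[[20,0,0],[20,0,0],[20,0,0],[20,0,0]],"roll":[0,0,0,0],"claw":[0,0,0,0]}' | grep -E "time|contact"
python3 -c "
from h import *
rep(NB)"
```

```text
time: 7.33
contact_force: [-0.7, -1.2, 0.1]
t 7.33 p [349.6 131.3 210.6] z [ 0.001  0.001 -1.   ] y [-0.38   0.925  0.   ] F [-0.7 -1.2  0.1] gap 0.0 q [-0.34  0.2  -0.21  2.35  0.07  0.59  1.36]
nest p [-206.4    0.6  210.6] tool z in nest [ 0.001  0.    -1.   ] tool y in nest [-0.002  1.     0.   ] F nest [-1.1 -0.8  0.1]
time: 7.67
contact_force: [0.2, 1.0, 0.1]
t 7.67 p [275.8 101.1 210.7] z [ 0.001  0.001 -1.   ] y [-0.38   0.925  0.   ] F [0.2 1.  0.1] gap 0.01 q [-0.33  0.1  -0.23  2.49  0.04  0.55  1.36]
nest p [-286.1    0.5  210.7] tool z in nest [ 0.001  0.    -1.   ] tool y in nest [-0.002  1.     0.   ] F nest [0.5 0.8 0.1]
```

```bash
python3 -m inch '{"slide":[[15,0,0],[15,0,0],[15,0,0],[15,0,0]],"roll":[0,0,0,0],"claw":[0,0,0,0]}' | grep -E "time|contact"
python3 -c "
from h import *
rep(NB)"
python3 -m inch '{"slide":[[15,0,0],[15,0,0]],"roll":[0,0],"claw":[0,0]}' | grep -E "time|contact"
python3 -c "
from h import *
rep(NB)"
```

```text
time: 8.0
contact_force: [0.1, 0.1, -0.6]
t 8.0 p [233.3  83.7 210.7] z [-0.001 -0.    -1.   ] y [-0.383  0.924  0.   ] F [ 0.1  0.1 -0.6] gap 0.0 q [-0.07  0.05 -0.52  2.56  0.05  0.54  1.34]
nest p [-332.     0.5  210.7] tool z in nest [-0.001  0.    -1.   ] tool y in nest [-0.005  1.     0.   ] F nest [ 0.1  0.  -0.6]
time: 8.17
contact_force: [0.1, -0.1, 0.0]
t 8.17 p [226.9  79.5 210.5] z [-0.005 -0.002 -1.   ] y [-0.381  0.925  0.   ] F [ 0.1 -0.1  0. ] gap 0.01 q [ 0.2   0.06 -0.78  2.56  0.08  0.55  1.31]
nest p [-339.6   -0.9  210.5] tool z in nest [-0.005  0.    -1.   ] tool y in nest [-0.003  1.     0.   ] F nest [ 0.1 -0.1  0. ]
```

```bash
python3 -m inch '{"slide":[[20,0,0],[20,0,0],[20,0,0],[20,0,0]],"roll":[0,0,0,0],"claw":[0,0,0,0]}' | grep -E "time|contact"
python3 -c "
from h import *
rep()"
python3 -m inch '{"slide":[[40,0,0],[40,0,0],[40,0,0],[40,0,0]],"roll":[0,0,0,0],"claw":[0,0,0,0]}' | grep -E "time|contact"
python3 -c "
from h import *
rep()"
```

```text
time: 8.5
contact_force: [-0.5, 0.4, -0.0]
t 8.5 p [206.2  68.5 220.4] z [-0.012  0.001 -1.   ] y [-0.38   0.925  0.006] F [-0.5  0.4 -0. ] gap 0.01 q [ 0.72  0.02 -1.22  2.56  0.01  0.59  1.45]
time: 8.83
contact_force: [1.2, -1.8, -0.2]
t 8.83 p [155.7  27.7 254.4] z [-0.044 -0.037 -0.998] y [-0.371  0.928 -0.018] F [ 1.2 -1.8 -0.2] gap 0.01 q [ 1.02 -0.31 -1.04  2.56 -0.32  0.82  2.19]
```

```bash
python3 -m inch '{"slide":[[-20,0,0],[-20,0,0],[-20,0,0],[0,0,0]],"roll":[0,0,0,0],"claw":[0,0,0,0]}' | grep -E "time|contact"
python3 -c "
from h import *
rep()"
```

```text
time: 9.17
contact_force: [-0.1, 0.1, -0.0]
t 9.17 p [205.6  45.7 251.9] z [-0.045 -0.038 -0.998] y [-0.364  0.931 -0.019] F [-0.1  0.1 -0. ] gap 0.01 q [ 1.04 -0.14 -1.28  2.49 -0.16  0.75  1.83]
```

The tilt stays after I move back into reach, so it can be built up by leaning on the inner reach limit. That limit is a sphere around the shoulder, and pushing the tip straight at it should add fingertips-to-robot lean. I'll move out to a clear spot in front, around azimuth -20°, and set up for that.

```bash
cat >> h.py <<'E'
def to(goal):
    o=robot.get_obs(); print('shift tool',R.from_quat(o['eef_rot']).inv().apply(np.array(goal)-o['position']).round(1))
def dirs():
    Rt=R.from_quat(robot.get_obs()['eef_rot']); print('tool rows x,y,z in world:',Rt.as_matrix().T.round(2).tolist())
E
python3 - <<'E'
from h import *
to([400,-145,230]); dirs()
ci=robot.camera_info('top')
print(cast(ci,[[262,272],[293,250],[332,297],[298,325]],10).round())
E
```

```text
shift tool [-113.  -247.9   20.4]
tool rows x,y,z in world: [[-0.93, -0.36, 0.06], [-0.36, 0.93, -0.02], [-0.04, -0.04, -1.0]]
[[ 411.   54.   10.]
 [ 470.  -34.   10.]
 [ 337. -138.   10.]
 [ 263.  -42.   10.]]
```

```bash
python3 -m inch '{"slide":[[-14,-28,2],[-14,-28,2],[-14,-28,2],[-14,-28,2],[-14,-28,2],[-14,-28,2],[-14,-28,2],[-14,-28,2],[0,-28,0]],"roll":[0,0,0,0,0,0,0,0,0],"claw":[0,0,0,0,0,0,0,0,0]}' | grep -E "time|contact"
python3 - <<'E'
from h import *
rep(); to([318,-115,190])
E
```

```text
time: 9.92
contact_force: [0.5, 0.1, 0.6]
t 9.92 p [ 400.8 -147.8  233.1] z [-0.048 -0.038 -0.998] y [-0.376  0.927 -0.017] F [0.5 0.1 0.6] gap 0.0 q [ 0.98  0.39 -1.04  2.17  0.49  0.88  1.58]
shift tool [61.8 62.3 45.7]
```

```bash
python3 -m inch '{"slide":[[0,0,0],[0,0,0],[0,0,0],[0,0,0],[0,0,0],[25,0,15],[25,0,15],[25,0,15]],"roll":[6.4,6.4,6.4,6.4,6.4,0,0,0],"claw":[0,0,0,0,0,0,0,0]}' | grep -E "time|contact"
python3 - <<'E'
from h import *
rep(NA);dirs()
E
python3 -m inch '{"slide":[[25,0,0],[25,0,0],[25,0,0],[25,0,0]],"roll":[0,0,0,0],"claw":[0,0,0,0]}' | grep -E "time|contact"
python3 - <<'E'
from h import *
rep(NA)
E
```

```text
time: 10.58
contact_force: [1.1, 0.9, -1.4]
t 10.58 p [ 321.4 -135.7  191.2] z [-0.049 -0.04  -0.998] y [ 0.173  0.984 -0.048] F [ 1.1  0.9 -1.4] gap 0.0 q [ 0.9   0.31 -0.88  2.38  0.46  0.66  1.06]
nest p [294.9 -30.6 191.2] tool z in nest [ 0.041  0.048 -0.998] tool y in nest [ 0.    -0.999 -0.048] F nest [-1.  -1.1 -1.4]
tool rows x,y,z in world: [[-0.98, 0.18, 0.04], [0.17, 0.98, -0.05], [-0.05, -0.04, -1.0]]
time: 10.92
contact_force: [0.3, -0.3, 0.2]
t 10.92 p [ 222.8 -117.6  195.5] z [-0.05  -0.04  -0.998] y [ 0.173  0.984 -0.048] F [ 0.3 -0.3  0.2] gap 0.01 q [ 1.06  0.16 -0.96  2.55  0.33  0.57  1.21]
nest p [395.1 -31.2 195.5] tool z in nest [ 0.042  0.048 -0.998] tool y in nest [ 0.001 -0.999 -0.048] F nest [-0.4  0.3  0.2]
```

```bash
python3 -m inch '{"slide":[[34,0,24],[34,0,24],[34,0,24]],"roll":[0,0,0],"claw":[0,0,0]}' | grep -E "time|contact"
python3 - <<'E'
from h import *
rep(NA)
E
python3 -m inch '{"slide":[[34,0,24],[34,0,24],[34,0,24]],"roll":[0,0,0],"claw":[0,0,0]}' | grep -E "time|contact"
python3 - <<'E'
from h import *
rep(NA)
E
```

```text
time: 11.17
contact_force: [0.3, -8.1, 1.6]
t 11.17 p [ 186.  -128.8  193.1] z [-0.096 -0.016 -0.995] y [ 0.177  0.984 -0.033] F [ 0.3 -8.1  1.6] gap 0.01 q [ 1.41  0.24 -1.3   2.56  0.44  0.66  1.14]
nest p [429.4 -13.8 193.1] tool z in nest [ 0.092  0.033 -0.995] tool y in nest [-0.004 -0.999 -0.033] F nest [-1.7  7.9  1.6]
time: 11.42
contact_force: [-0.5, -0.8, -0.2]
t 11.42 p [ 134.3 -150.7  205.8] z [-0.135  0.023 -0.991] y [ 0.176  0.984 -0.001] F [-0.5 -0.8 -0.2] gap 0.0 q [ 1.68  0.17 -1.29  2.56  0.3   0.69  1.53]
nest p [476.5  16.7 205.8] tool z in nest [ 0.137  0.001 -0.991] tool y in nest [-0.003 -1.    -0.001] F nest [ 0.3  0.9 -0.2]
```

Tilt is now 7.8° exactly toward nest A +x, and it builds up. I'll retreat, check q3 against its limit, and repeat.

```bash
python3 -m inch '{"slide":[[-30,15,0],[-30,15,0],[-30,15,0],[-20,15,0]],"roll":[0,0,0,0],"claw":[0,0,0,0]}' | grep -E "time|contact"
python3 - <<'E'
from h import *
rep(NA); print(robot.get_obs()['q'])
E
python3 -m inch '{"slide":[[20,0,41],[41,0,30],[41,0,30]],"roll":[0,0,0],"claw":[0,0,0]}' | grep -E "time|contact"
python3 - <<'E'
from h import *
rep(NA); print(robot.get_obs()['q'])
E
```

```text
time: 11.75
contact_force: [-0.4, -0.5, 0.9]
t 11.75 p [ 238.3 -118.   192.7] z [-0.134  0.022 -0.991] y [ 0.183  0.983 -0.003] F [-0.4 -0.5  0.9] gap 0.01 q [ 1.19  0.33 -1.18  2.46  0.43  0.74  1.06]
nest p [379.8 -33.5 192.7] tool z in nest [ 0.136  0.002 -0.991] tool y in nest [-0.009 -1.    -0.003] F nest [0.3 0.6 0.9]
[ 1.1928367   0.32727471 -1.18025196  2.46072411  0.42501984  0.73899312
  1.05581982]
time: 12.0
contact_force: [-1.0, -2.4, 1.1]
t 12.0 p [ 190.3 -121.9  158.2] z [-0.174  0.043 -0.984] y [0.166 0.986 0.013] F [-1.  -2.4  1.1] gap 0.01 q [ 1.27  0.46 -1.29  2.56  0.6   0.73  0.86]
nest p [426.4 -21.3 158.2] tool z in nest [ 0.179 -0.012 -0.984] tool y in nest [ 0.008 -1.     0.013] F nest [0.5 2.5 1.1]
[ 1.26556199  0.45736232 -1.29497639  2.55987591  0.6034267   0.73263299
  0.85579711]
```

```bash
python3 -m inch '{"slide":[[-35,0,-25],[-35,0,-10],[30,0,30],[41,0,30],[41,0,30],[41,0,30]],"roll":[0,0,0,0,0,0],"claw":[0,0,0,0,0,0]}' | grep -E "time|contact"
python3 - <<'E'
from h import *
rep(NA)
E
python3 -m inch '{"slide":[[-35,0,-25],[-35,0,-25],[-35,10,0],[30,0,20],[41,0,20],[41,0,20],[41,0,20]],"roll":[0,0,0,0,0,0,0],"claw":[0,0,0,0,0,0,0]}' | grep -E "time|contact"
python3 - <<'E'
from h import *
rep(NA)
E
```

```text
time: 12.5
contact_force: [-0.4, -0.6, 0.2]
t 12.5 p [ 170.6 -144.9  145.7] z [-0.21   0.072 -0.975] y [0.181 0.983 0.033] F [-0.4 -0.6  0.2] gap 0.01 q [ 1.34  0.53 -1.29  2.56  0.65  0.78  0.87]
nest p [441.8   4.7 145.7] tool z in nest [ 0.22  -0.034 -0.975] tool y in nest [-0.008 -0.999  0.033] F nest [0.3 0.6 0.2]
time: 13.08
contact_force: [-0.6, 0.2, -0.1]
t 13.08 p [ 157.9 -146.2  151.9] z [-0.225  0.087 -0.97 ] y [0.189 0.981 0.044] F [-0.6  0.2 -0.1] gap 0.0 q [ 1.38  0.51 -1.29  2.56  0.61  0.79  0.94]
nest p [454.1   8.2 151.9] tool z in nest [ 0.237 -0.047 -0.97 ] tool y in nest [-0.016 -0.999  0.044] F nest [ 0.6 -0.1 -0.1]
```

```bash
python3 -m inch '{"slide":[[41,15,25],[41,15,25],[41,15,25],[41,15,25]],"roll":[0,0,0,0],"claw":[0,0,0,0]}' | grep -E "time|contact"
python3 - <<'E'
from h import *
rep(NA)
E
```

```text
time: 13.42
contact_force: [-0.1, -0.3, 0.6]
t 13.42 p [  96.3 -133.4  197.1] z [-0.274  0.139 -0.952] y [0.195 0.977 0.087] F [-0.1 -0.3  0.6] gap 0.01 q [ 1.61  0.31 -1.29  2.56  0.33  0.84  1.41]
nest p [517.    6.2 197.1] tool z in nest [ 0.294 -0.089 -0.952] tool y in nest [-0.023 -0.996  0.087] F nest [-0.   0.3  0.6]
```

```bash
python3 - <<'E'
from h import *
to([250,50,150]); dirs()
E
```

```text
shift tool [-128.9  205.1   28.2]
tool rows x,y,z in world: [[-0.94, 0.16, 0.3], [0.2, 0.98, 0.09], [-0.27, 0.14, -0.95]]
```

```bash
python3 -m inch '{"slide":[[-30,15,0],[-30,30,0],[-30,30,5],[-30,30,5],[-5,30,10],[0,30,10],[0,30,0]],"roll":[0,0,0,0,0,0,0],"claw":[0,0,0,0,0,0,0]}' | grep -E "time|contact"
python3 - <<'E'
from h import *
rep(NA)
E
python3 -m inch '{"slide":[[30,0,10],[30,0,20],[41,-10,35],[41,-10,35],[41,-10,35]],"roll":[0,0,0,0,0],"claw":[0,0,0,0,0]}' | grep -E "time|contact"
python3 - <<'E'
from h import *
rep(NA)
E
```

```text
time: 14.0
contact_force: [0.4, -0.6, -0.9]
t 14.0 p [215.2  18.5 155.2] z [-0.275  0.136 -0.952] y [0.195 0.977 0.084] F [ 0.4 -0.6 -0.9] gap 0.0 q [ 0.75  0.48 -1.15  2.53  0.33  0.65  0.7 ]
nest p [ 426.2 -164.   155.2] tool z in nest [ 0.294 -0.087 -0.952] tool y in nest [-0.023 -0.996  0.084] F nest [-0.5  0.6 -0.9]
time: 14.42
contact_force: [0.1, -0.2, -0.7]
t 14.42 p [153.6  27.4 193. ] z [-0.346  0.128 -0.93 ] y [0.188 0.98  0.065] F [ 0.1 -0.2 -0.7] gap 0.01 q [ 0.87  0.37 -1.29  2.56  0.13  0.75  0.83]
nest p [ 488.5 -162.1  193. ] tool z in nest [ 0.363 -0.066 -0.93 ] tool y in nest [-0.014 -0.998  0.065] F nest [-0.1  0.2 -0.7]
```

```bash
python3 -m inch '{"slide":[[-35,0,10],[-35,0,10],[24,-5,41],[24,-5,41],[24,-5,41],[24,-5,41]],"roll":[0,0,0,0,0,0],"claw":[0,0,0,0,0,0]}' | grep -E "time|contact"
python3 - <<'E'
from h import *
rep(NA)
E
```

```text
time: 14.92
contact_force: [0.7, -0.9, -0.5]
t 14.92 p [188.6  23.4 102. ] z [-0.415  0.118 -0.902] y [0.182 0.982 0.045] F [ 0.7 -0.9 -0.5] gap 0.0 q [ 0.69  0.81 -1.29  2.56  0.64  0.76  0.21]
nest p [ 453.3 -164.1  102. ] tool z in nest [ 0.429 -0.044 -0.902] tool y in nest [-0.008 -0.999  0.045] F nest [-0.9  0.8 -0.5]
```

```bash
python3 -m inch '{"slide":[[41,-8,26],[41,-8,26],[41,-8,26],[41,-8,26]],"roll":[0,0,0,0],"claw":[0,0,0,0]}' | grep -E "time|contact"
python3 - <<'E'
from h import *
rep(NA)
E
```

```text
time: 15.25
contact_force: [-0.8, 0.2, 0.6]
t 15.25 p [151.   20.4 144.8] z [-0.486  0.114 -0.866] y [0.174 0.984 0.033] F [-0.8  0.2  0.6] gap 0.01 q [ 0.73  0.69 -1.29  2.56  0.39  0.8   0.45]
nest p [ 489.8 -154.7  144.8] tool z in nest [ 0.499 -0.028 -0.866] tool y in nest [-0.    -0.999  0.033] F nest [ 0.8 -0.1  0.6]
```

```bash
python3 -m inch '{"slide":[[-35,0,0],[-35,0,0],[24,-6,41],[30,-6,41],[34,-6,38],[36,-6,34]],"roll":[0,0,0,0,0,0],"claw":[0,0,0,0,0,0]}' | grep -E "time|contact"
python3 - <<'E'
from h import *
rep(NA)
E
```

```text
time: 15.75
contact_force: [0.3, -0.3, 0.1]
t 15.75 p [158.1  11.2  77.1] z [-0.546  0.113 -0.83 ] y [0.168 0.985 0.024] F [ 0.3 -0.3  0.1] gap 0.01 q [ 0.69  0.99 -1.29  2.56  0.68  0.86  0.14]
nest p [ 481.2 -146.9   77.1] tool z in nest [ 0.557 -0.016 -0.83 ] tool y in nest [ 0.006 -1.     0.024] F nest [-0.3  0.3  0.1]
```

```bash
python3 -m inch '{"slide":[[41,-6,18],[41,-6,18],[41,-6,18]],"roll":[0,0,0],"claw":[0,0,0]}' | grep -E "time|contact"
python3 - <<'E'
from h import *
rep(NA)
to([250,20,240]);
E
```

```text
time: 16.0
contact_force: [0.7, -0.5, 0.1]
t 16.0 p [130.6   7.3 132.1] z [-0.588  0.114 -0.801] y [0.165 0.986 0.019] F [ 0.7 -0.5  0.1] gap 0.01 q [ 0.73  0.83 -1.29  2.56  0.42  0.87  0.39]
nest p [ 507.6 -138.2  132.1] tool z in nest [ 0.599 -0.01  -0.801] tool y in nest [ 0.009 -1.     0.019] F nest [-0.8  0.4  0.1]
shift tool [ -28.5   34.3 -155.1]
```

Lean is 36.8°, pointing straight along nest A +x with the finger line along the hinge. Now I'll back out, rise and travel over to A's fin side.

```bash
python3 -m inch '{"slide":[[0,0,-30],[0,0,-35],[0,0,-35],[0,0,-35],[0,0,-35]],"roll":[0,0,0,0,0],"claw":[0,0,0,0,0]}' | grep -E "time|contact"
python3 - <<'E'
from h import *
rep(NA,[-90,0,265])
E
```

```text
time: 16.42
contact_force: [1.3, 0.3, -1.1]
t 16.42 p [231.1 -12.  270.3] z [-0.584  0.113 -0.804] y [0.165 0.986 0.018] F [ 1.3  0.3 -1.1] gap 0.0 q [ 0.89  0.54 -1.27  2.21  0.14  1.3   0.85]
nest p [ 405.3 -136.7  270.3] tool z in nest [ 0.595 -0.009 -0.804] tool y in nest [ 0.009 -1.     0.018] F nest [-1.2 -0.5 -1.1]
shift in tool axes [-398.7 -141.  -291.8]
```

```bash
python3 -m inch '{"slide":[[-25,-9,-18],[-25,-9,-18],[-25,-9,-18],[-25,-9,-18],[-25,-9,-18],[-25,-9,-18],[-25,-9,-18],[-25,-9,-18]],"roll":[0,0,0,0,0,0,0,0],"claw":[0,0,0,0,0,0,0,0]}' | grep -E "time|contact"
python3 - <<'E'
from h import *
rep(NA,[-90,0,265])
E
python3 -m inch '{"slide":[[-25,-9,-18],[-25,-9,-18],[-25,-9,-18],[-25,-9,-18],[-25,-9,-18],[-25,-9,-18],[-25,-9,-18]],"roll":[0,0,0,0,0,0,0],"claw":[0,0,0,0,0,0,0]}' | grep -E "time|contact"
python3 - <<'E'
from h import *
rep(NA,[-90,0,250])
ci=robot.camera_info('wrist'); im=robot.get_image('wrist')[:,:,::-1].copy()
for L,c in ((0,(0,0,255)),(10,(0,255,0))):
    P=nest(*NA,[[-94,-40,98+L],[-94,40,98+L],[-42,40,98+L],[-42,-40,98+L],[-35,-38,80+L],[-35,38,80+L],[-3,-115,192],[-3,115,192]])
    for u in proj(ci,P): cv2.circle(im,tuple(int(v) for v in u),3,c,-1)
cv2.imwrite('pics/w2.png',im)
E
```

```text
time: 17.08
contact_force: [0.2, -0.0, 0.1]
t 17.08 p [ 462.6 -124.8  264.3] z [-0.585  0.113 -0.803] y [0.164 0.986 0.019] F [ 0.2 -0.   0.1] gap 0.01 q [ 0.77  0.8  -1.08  1.69  0.36  1.65  0.96]
nest p [157.7 -65.8 264.3] tool z in nest [ 0.596 -0.01  -0.803] tool y in nest [ 0.009 -1.     0.019] F nest [-0.2 -0.   0.1]
shift in tool axes [-197.3  -68.1 -148.8]
time: 17.67
contact_force: [1.3, 0.2, -1.7]
t 17.67 p [ 653.3 -217.8  258.7] z [-0.586  0.117 -0.801] y [0.166 0.986 0.023] F [ 1.3  0.2 -1.7] gap 0.0 q [ 0.47  0.9  -0.55  1.12  0.29  1.86  1.36]
nest p [-46.2  -7.3 258.7] tool z in nest [ 0.598 -0.014 -0.801] tool y in nest [ 0.008 -1.     0.023] F nest [-1.2 -0.4 -1.7]
shift in tool axes [-40.1  -7.9 -19.3]
```

View pics/w2.png

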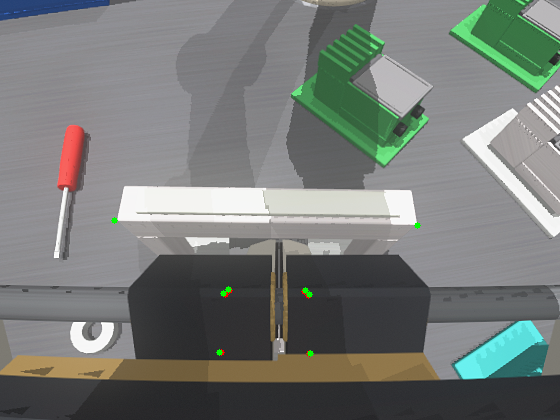

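The wrist view shows the bar's fin-side top edge at (122,222)–(415,224), on the predicted dots to within about 2 mm. The way in is clear. q6 is at its top limit here, so I'll go lower onto the approach line before going in.

```bash
python3 - <<'E'
from h import *
rep(NA,[-52,0,178])
E
```

```text
t 17.72 p [ 654.2 -221.7  257.5] z [-0.588  0.113 -0.801] y [0.171 0.985 0.014] F [-3.7 -4.2 -1.6] gap 0.01 q [ 0.46  0.9  -0.52  1.12  0.29  1.86  1.37]
nest p [-47.8  -3.7 257.5] tool z in nest [ 0.598 -0.01  -0.801] tool y in nest [ 0.003 -1.     0.014] F nest [ 2.9  4.7 -1.6]
shift in tool axes [-50.9  -4.8  61.2]
```

```bash
python3 -m inch '{"slide":[[-10,0,13],[-10,0,13],[-10,-1,13],[-10,-2,12],[-10,-2,10],[0,0,0]],"roll":[0,0,0,0,0,0],"claw":[0,0,0,0,0,0]}' | grep -E "time|contact"
python3 - <<'E'
from h import *
rep(NA,[8,0,95])
E
```

```text
time: 18.22
contact_force: [-0.6, -0.1, -0.5]
t 18.22 p [ 652.5 -221.9  174.3] z [-0.594  0.117 -0.796] y [0.169 0.985 0.018] F [-0.6 -0.1 -0.5] gap 0.01 q [ 0.48  0.97 -0.55  1.18  0.33  1.75  1.34]
nest p [-46.1  -3.1 174.3] tool z in nest [ 0.605 -0.012 -0.796] tool y in nest [ 0.004 -1.     0.018] F nest [ 0.6  0.2 -0.5]
shift in tool axes [-4.8 -4.3 95.8]
```

```bash
python3 -m inch '{"slide":[[-1,-1,8],[-1,-1,8],[-1,-1,8],[-1,-1,8],[-1,0,8],[0,0,8],[0,0,8],[0,0,6],[0,0,4],[0,0,4],[0,0,0]],"roll":[0,0,0,0,0,0,0,0,0,0,0],"claw":[0,0,0,0,0,0,0,0,0,0,0]}' | grep -E "time|contact"
python3 - <<'E'
from h import *
rep(NA,[8,0,95])
E
```

```text
time: 19.13
contact_force: [0.8, 0.1, -0.4]
t 19.13 p [ 615.6 -217.9  119.1] z [-0.59   0.114 -0.799] y [0.169 0.985 0.016] F [ 0.8  0.1 -0.4] gap 0.0 q [ 0.51  0.98 -0.55  1.33  0.34  1.6   1.32]
nest p [ -9.1  -0.7 119.1] tool z in nest [ 0.601 -0.01  -0.799] tool y in nest [ 0.004 -1.     0.016] F nest [-0.8 -0.2 -0.4]
shift in tool axes [-0.8 -1.1 29.5]
```

```bash
python3 -m inch '{"slide":[[0,0,3],[0,0,3],[0,0,3],[0,0,0]],"roll":[0,0,0,0],"claw":[0,0,0,0]}' | grep -E "pos|contact"
python3 -m inch '{"slide":[[0,0,2],[0,0,2],[0,0,0]],"roll":[0,0,0],"claw":[0,0,0]}' | grep -E "pos|contact"
python3 -m inch '{"slide":[[0,0,1],[0,0,1],[0,0,0]],"roll":[0,0,0],"claw":[0,0,0]}' | grep -E "pos|contact"
python3 -m inch '{"slide":[[0,0,1],[0,0,1],[0,0,0]],"roll":[0,0,0],"claw":[0,0,0]}' | grep -E "pos|contact"
```

```text
position: [610.5, -216.8, 112.0]
contact_force: [0.6, 0.5, 0.1]
position: [608.3, -216.4, 108.9]
contact_force: [0.1, 0.1, -0.2]
position: [607.2, -216.2, 107.4]
contact_force: [0.4, -0.5, 0.4]
position: [605.9, -215.9, 105.8]
contact_force: [1.5, -0.4, 0.5]
```

```bash
python3 -m inch '{"slide":[[0,0,1],[0,0,1],[0,0,0]],"roll":[0,0,0],"claw":[0,0,0]}' | grep -E "pos|contact"
python3 -m inch '{"slide":[[0,0,1],[0,0,1],[0,0,0]],"roll":[0,0,0],"claw":[0,0,0]}' | grep -E "pos|contact"
python3 -m inch '{"slide":[[0,0,1],[0,0,1],[0,0,0]],"roll":[0,0,0],"claw":[0,0,0]}' | grep -E "pos|contact"
python3 - <<'E'
from h import *
rep(NA)
E
```

```text
position: [604.7, -215.7, 104.2]
contact_force: [-0.4, 0.5, 0.9]
position: [604.0, -215.5, 102.8]
contact_force: [0.7, 0.3, 0.5]
position: [603.8, -215.4, 102.1]
contact_force: [4.8, -1.6, 6.8]
t 20.97 p [ 603.8 -215.4  102.1] z [-0.587  0.114 -0.801] y [0.17  0.985 0.016] F [ 4.8 -1.6  6.8] gap 0.01 q [ 0.51  0.98 -0.55  1.37  0.35  1.56  1.31]
nest p [  3.   -1.1 102.1] tool z in nest [ 0.598 -0.01  -0.801] tool y in nest [ 0.004 -1.     0.016] F nest [-5.   0.8  6.8]
```

```bash
python3 -m inch '{"slide":[[0,0,1],[0,0,0]],"roll":[0,0],"claw":[0,0]}' | grep -E "pos|contact"
python3 -m inch '{"slide":[[0,0,1],[0,0,0]],"roll":[0,0],"claw":[0,0]}' | grep -E "pos|contact"
```

```text
position: [603.7, -215.4, 101.9]
contact_force: [7.5, -1.5, 9.9]
position: [603.6, -215.4, 101.7]
contact_force: [8.6, -2.1, 13.8]
```

```bash
python3 -m inch '{"slide":[[0,0,1],[0,0,0]],"roll":[0,0],"claw":[0,0]}' | grep -E "pos|contact"
```

```text
position: [603.5, -215.4, 101.5]
contact_force: [10.2, -2.6, 16.7]
```

```bash
python3 -m inch '{"slide":[[0,0,1],[0,0,0]],"roll":[0,0],"claw":[0,0]}' | grep -E "pos|contact"
```

```text
position: [603.4, -215.3, 101.1]
contact_force: [10.7, -3.3, 18.9]
```

```bash
python3 -m inch '{"slide":[[0,0,1],[0,0,0]],"roll":[0,0],"claw":[0,0]}' | grep -E "pos|contact"
```

```text
position: [601.4, -214.9, 98.6]
contact_force: [2.5, -0.8, 3.0]
```

The catch let go: 19 N fell to 3 N and the tip dropped. Now I'll follow it down to the rim.

```bash
python3 -m inch '{"slide":[[0,0,1],[0,0,0]],"roll":[0,0],"claw":[0,0]}' | grep -E "pos|contact"
python3 -m inch '{"slide":[[0,0,1],[0,0,0]],"roll":[0,0],"claw":[0,0]}' | grep -E "pos|contact"
python3 -m inch '{"slide":[[0,0,1],[0,0,0]],"roll":[0,0],"claw":[0,0]}' | grep -E "pos|contact"
```

```text
position: [599.5, -214.6, 96.8]
contact_force: [5.0, -1.0, 6.9]
position: [599.5, -214.5, 96.6]
contact_force: [5.1, -1.5, 9.9]
position: [599.4, -214.5, 96.4]
contact_force: [6.8, -2.6, 13.5]
```

```bash
python3 -m inch '{"slide":[[0,0,1],[0,0,0]],"roll":[0,0],"claw":[0,0]}' | grep -E "pos|contact"
python3 -m inch '{"slide":[[0,0,1],[0,0,0]],"roll":[0,0],"claw":[0,0]}' | grep -E "pos|contact"
```

```text
position: [599.4, -214.5, 96.2]
contact_force: [8.9, -2.2, 17.0]
position: [599.3, -214.5, 96.0]
contact_force: [10.7, -3.3, 21.4]
```

```bash
python3 -m inch '{"slide":[[0,0,1],[0,0,0]],"roll":[0,0],"claw":[0,0]}' | grep -E "pos|contact"
python3 -m inch '{"slide":[[0,0,-8],[0,0,-15],[0,0,-25],[0,0,-35],[0,0,-35],[-15,0,-30],[-15,0,-30],[-20,0,0],[0,0,0]],"roll":[0,0,0,0,0,0,0,0,0],"claw":[0,0,0,0,0,0,0,0,0]}' | grep -E "time|pos|contact"
python3 - <<'E'
from h import *
rep(NA); im=robot.get_image('wrist')[:,:,::-1]; cv2.imwrite('pics/w3.png',im)
s=robot.get_image('scene')[:,:,::-1]; t=robot.get_image('top')[:,:,::-1]
c=lambda im,x,y:cv2.resize(im[y:y+75,x:x+100],(400,300),interpolation=cv2.INTER_CUBIC)
cv2.imwrite('pics/a3.png',np.vstack([np.hstack([c(s,205,240),c(s,250,135)]),np.hstack([c(t,310,152),cv2.resize(s,(400,300))])]))
E
```

```text
position: [599.3, -214.4, 95.9]
contact_force: [13.2, -3.4, 24.5]
time: 23.55
position: [712.6, -236.0, 180.4]
contact_force: [-0.1, 0.1, -0.1]
t 23.55 p [ 712.6 -236.   180.4] z [-0.614  0.12  -0.78 ] y [0.172 0.985 0.016] F [-0.1  0.1 -0.1] gap 0.01 q [ 0.3   1.03 -0.19  0.94  0.14  1.86  1.55]
nest p [-107.8    0.3  180.4] tool z in nest [ 0.625 -0.011 -0.78 ] tool y in nest [ 0.002 -1.     0.016] F nest [ 0.1 -0.1 -0.1]
```

View pics/a3.png

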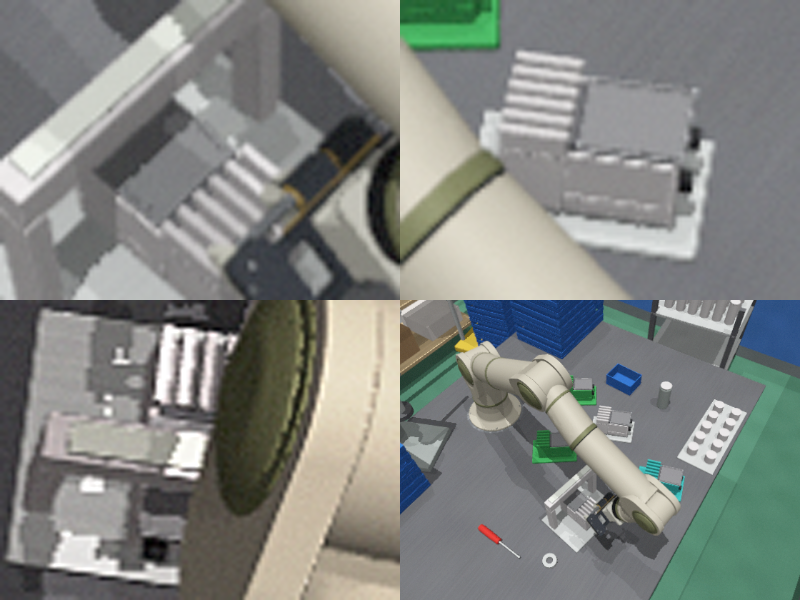

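Both covers look flat: B in the upper right, A in the upper left around (165,165). The bystanders are where they were. I'll check A's angle with one overlay of the predicted cover outline.

```bash
python3 - <<'E'
from h import *
ci=robot.camera_info('scene'); s=robot.get_image('scene')[:,:,::-1]
k=6;x0,y0,w,h=215,250,65,50
c=cv2.resize(s[y0:y0+h,x0:x0+w],(w*k,h*k),interpolation=cv2.INTER_CUBIC); out=[c.copy()]
L=7
for a in (0,.16):
    d=c.copy(); f=lambda r,y:[-35+r*np.cos(a)-4*np.sin(a),y,80+L+r*np.sin(a)+4*np.cos(a)]
    P=proj(ci,nest(*NA,[f(0,-38),f(80,-38),f(80,38),f(0,38)])); print(a,P.round(1).tolist())
    cv2.polylines(d,[((P-[x0,y0]+.5)*k).astype(np.int32)],True,(0,255,0) if a==0 else (0,0,255),1); out.append(d)
cv2.imwrite('pics/a4.png',np.vstack([np.hstack(out[1:]),np.hstack([out[0],out[0]*0])]))
E
```

```text
0 [[264.3, 278.1], [242.9, 260.2], [222.5, 278.5], [244.0, 297.3]]
0.16 [[264.5, 278.3], [243.1, 258.1], [222.6, 276.5], [244.2, 297.5]]
```

View pics/a4.png

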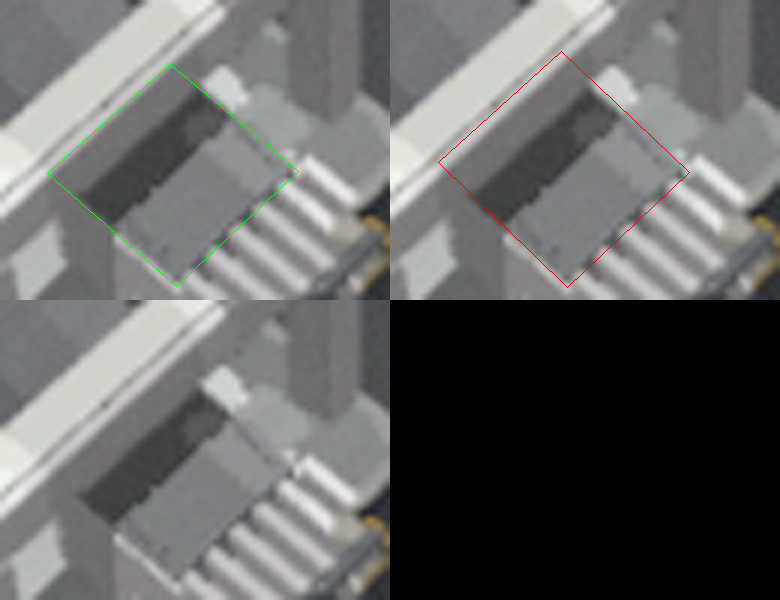

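The green outline (angle 0, L = 7) follows the cover's sides, with no gap along the rim. With the catch snap and the 24 N hard stop, A is shut.

```bash
python3 -c "
from workcell import robot
print(robot.get_obs()['contact_force'].round(1)); print(robot.hand_in())"
```

```text
[-0.3  0.6  0.5]
the job is handed in; nothing more can be done
None
```

Both covers are pressed through their catches and look flat shut in the images, with peak presses of about 32 N on B and 28 N on A; I handed the job in at about 24 s with the arm clear, though q3 read -1.295 against its listed -1.29 limit while I was leaning the tool.

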